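# Return respirator cartridges to their colour-coded cradles

### The arm

A 6-joint arm with a two-finger parallel gripper is mounted at the origin on the work surface. World frame = base frame: x ahead of the robot, y to its left, z up, the work surface at z = 0. Lengths are in mm, angles in rad, forces in N, time in s.
With the tool pointing down it reaches from about 275 to 1000 mm from the base axis. Payload 8.4 kg.
Tool frame: the origin (TCP) lies between the finger pads; the fingertips stand 22 mm ahead of it and the grasp point (between the pads) lies 3 mm ahead of it; z points along the fingers, y is the line along which they close (so a half turn about z gives the same grasp; the last joint's range is limited). The gripper opens to 85 mm and grips with 20 to 120 N. Pads are 22 mm wide; open, the fingers measure 114 mm over their backs; the gripper's body (76 mm by 85 mm) begins 54 mm behind the grasp point. The pads swing forward as they close: fully open they stand 13 mm farther back than shut.
Start: joints at [-1.288, 0.353, 1.633, -0, 1.155, -0.002], TCP at [175.602, -599.827, 253.281] pointing down, gripper open.
Joint ranges: [-2.63, 2.63], [-0.92, 2.1], [0.06, 2.66], [-1.3, 4.44], [0, 2.69], [-3.02, 3.02]. Speed limits (rad/s): [2.22, 2.22, 2.79, 3.14, 3.14, 3.14].

### API

Orientations are given as [roll, pitch, yaw] about the fixed x, y, z axes, in that order (R = Rz(yaw) Ry(pitch) Rx(roll)).
In Python, from rig import r, grab_frame gives the robot as it stands.
- The arm moves only by the shell command python3 -m inch 'ROWS' [FORCE]. ROWS is JSON, a list of rows, each a list of 7 numbers: the turn, a rotation vector about the tool's x, y, z as a fraction of full scale, then the shift along the tool's x, y, z as a fraction of full scale, then the closure, from 0 (fully open) to 1 (shut). In form: [[rx, ry, rz, dx, dy, dz, fingers], ...]. A call has 1 to 8 rows; each row shifts and turns the commanded pose from where the row before left it, along the tool's axes as they then stand; what a row does not reach is not made up. Full scale, the value 1, is 2.5 cm for a shift and pi rad for a turn. A row lasts 1/12 s, in which the tool goes at most 41.7 mm and 7.16 degrees, less where a joint would pass 70% of its speed; a pose out of reach is approached as far as the arm can. A call with a number of a shift or a turn outside -1 to 1 is refused whole. A call with a gripper value outside its range is refused whole. The fingers move at their own pace and stop on an object; FORCE is the grip in N (left out, the last holds). Time passes only in rows, so rows that do not move let the fingers close. It gives the time, the measured TCP pose, the force, the opening and the grip force at its end, in the units of the state.
- r.sense(): the state, without advancing time (a new reading comes with each control period).
- grab_frame(name): name is "scene" or "top" or "wrist"; returns a dict with "pixels" (420x560x3 uint8, red, green, blue), "z_map" (420x560 float32, mm along the optical axis (not along the pixel's ray), 0 where there is no reading), "vertical_fov" (degrees; the focal length in pixels is half the picture's height over the tangent of half this angle, whatever the lens; pixels are square), "cx", "cy" (the principal point, pixels), "dist" ([k1, k2, p1, p2, k3] as OpenCV has them; the pictures are not rectified), "cam_to_world" (4x4, takes a point from camera to world coordinates). Camera axes: x right, y down, z forward; pixel columns grow to the right and rows downward; lengths in mm; the calibration is good to about 2 mm. A picture is of the moment at which its call begins.
- r.sign_off(): hands the job in; it is judged then, once.
The state is a dict: "clock": time; "qpos": joint angles; "qvel": joint speeds; "joint_efforts": joint torques, N m; "eef_pos": TCP position; "tcp_rot": TCP orientation; "contact_force": force on the tool from outside, world axes, zero at the start; "wrist_torque": the same for the moment, N m; "opening": opening from 0.0 (shut) to 1.0 (fully open); "grasp_force": force on a finger pad.
Only numpy, scipy, OpenCV 4.12 (cv2) and the standard library are available. Lean on these libraries where they do the work, as an engineer would, in place of code of your own. Each camera call takes 0.05 s, during which the arm holds its last target. There are 200 camera calls.

### The job

Put each of the four respirator filter cartridges back on the cradle of its own colour: lying flat, neck up, centred between the two end stops and lined up with the cradle, either way round. Set them down gently rather than dropping them, and do not shift the tape roll or the grey facepiece.

Things in the scene. Friction and masses are not known exactly. Their poses are not given: they have to be found in the camera images.
- cartridge_magenta (a point): Loose respirator filter cartridge: a black block with a magenta upper part, 84 mm long (its own x), 52 mm wide (its own y), 34 mm high, with a round black neck 30 mm across standing in the middle of its top up to 44 mm. The point is on its centre line, 22 mm above its flat underside; z up. About 0.12 kg. Pinch it across the 52 mm width. It starts lying flat on the table, neck up, turned any way up to 1 rad.
- cartridge_yellow (a point): Loose respirator filter cartridge: a black block with a yellow upper part, 84 mm long (its own x), 52 mm wide (its own y), 34 mm high, with a round black neck 30 mm across standing in the middle of its top up to 44 mm. The point is on its centre line, 22 mm above its flat underside; z up. About 0.12 kg. Pinch it across the 52 mm width. It starts lying flat on the table, neck up, turned any way up to 1 rad.
- cartridge_green (a point): Loose respirator filter cartridge: a black block with a green upper part, 84 mm long (its own x), 52 mm wide (its own y), 34 mm high, with a round black neck 30 mm across standing in the middle of its top up to 44 mm. The point is on its centre line, 22 mm above its flat underside; z up. About 0.12 kg. Pinch it across the 52 mm width. It starts lying flat on the table, neck up, turned any way up to 1 rad.
- cartridge_blue (a point): Loose respirator filter cartridge: a black block with a blue upper part, 84 mm long (its own x), 52 mm wide (its own y), 34 mm high, with a round black neck 30 mm across standing in the middle of its top up to 44 mm. The point is on its centre line, 22 mm above its flat underside; z up. About 0.12 kg. Pinch it across the 52 mm width. It starts lying flat on the table, neck up, turned any way up to 1 rad.
- cradle_magenta: Fixed magenta cradle on the table: a plate 116 mm long (its x) by 62 mm wide (its y), 8 mm thick, with an end stop 8 mm thick standing to 16 mm above the table at each short end; the long sides are open. 100 mm free between the stops for the 84 mm cartridge. A thin black outline 84 by 52 mm in the middle shows where the cartridge lies. Origin at the centre of its underside, on the table; z up; the seat is 8 mm above it.
- cradle_yellow: Fixed yellow cradle on the table: a plate 116 mm long (its x) by 62 mm wide (its y), 8 mm thick, with an end stop 8 mm thick standing to 16 mm above the table at each short end; the long sides are open. 100 mm free between the stops for the 84 mm cartridge. A thin black outline 84 by 52 mm in the middle shows where the cartridge lies. Origin at the centre of its underside, on the table; z up; the seat is 8 mm above it.
- cradle_green: Fixed green cradle on the table: a plate 116 mm long (its x) by 62 mm wide (its y), 8 mm thick, with an end stop 8 mm thick standing to 16 mm above the table at each short end; the long sides are open. 100 mm free between the stops for the 84 mm cartridge. A thin black outline 84 by 52 mm in the middle shows where the cartridge lies. Origin at the centre of its underside, on the table; z up; the seat is 8 mm above it.
- cradle_blue: Fixed blue cradle on the table: a plate 116 mm long (its x) by 62 mm wide (its y), 8 mm thick, with an end stop 8 mm thick standing to 16 mm above the table at each short end; the long sides are open. 100 mm free between the stops for the 84 mm cartridge. A thin black outline 84 by 52 mm in the middle shows where the cartridge lies. Origin at the centre of its underside, on the table; z up; the seat is 8 mm above it.
- tape_roll (a point): Bystander, to be left alone: white roll of tape lying flat among the cartridges, a ring 92 mm across outside, 72 mm inside, 24 mm high. The point is its centre, half-way up.
- facepiece (a point): Bystander, to be left alone: grey half-mask facepiece, a dome 96 mm across and 60 mm high with black ports at both sides (104 mm over them) and on top. The point is on its axis 30 mm above the table.
Things that resemble listed ones, but are neither listed nor needed, are in the scene too. Of the things that look like the cradle_blue, the middle-sized one is meant. Of the things that look like the cradle_green, take the one that is nearest to the robot's base at the start.

How it is judged (in metres and radians):
At the end, for the whole second after the job is handed in: All four cartridges rest on the cradle of their own colour: centres within 13 mm horizontally, long axes within 0.22 rad of the cradle's (either way round), upright within 0.08 rad, underside on the seat (within 4 mm), at rest (horizontal distance between cartridge_magenta and cradle_magenta below 0.013 m and angle between the x axis of cartridge_magenta and the x axis of cradle_magenta, either way round below 0.22 rad and angle between each of cartridge_magenta, cartridge_yellow, cartridge_green, cartridge_blue's own z axis and vertical below 0.08 rad and z of cartridge_magenta in the frame of cradle_magenta between 0.026 and 0.034 m and linear speed of each of cart_magenta, cart_yellow, cart_green, cart_blue below 0.02 m/s and angular speed of each of cart_magenta, cart_yellow, cart_green, cart_blue below 0.2 rad/s and horizontal distance between cartridge_yellow and cradle_yellow below 0.013 m and angle between the x axis of cartridge_yellow and the x axis of cradle_yellow, either way round below 0.22 rad and z of cartridge_yellow in the frame of cradle_yellow between 0.026 and 0.034 m and horizontal distance between cartridge_green and cradle_green below 0.013 m and angle between the x axis of cartridge_green and the x axis of cradle_green, either way round below 0.22 rad and z of cartridge_green in the frame of cradle_green between 0.026 and 0.034 m and horizontal distance between cartridge_blue and cradle_blue below 0.013 m and angle between the x axis of cartridge_blue and the x axis of cradle_blue, either way round below 0.22 rad and z of cartridge_blue in the frame of cradle_blue between 0.026 and 0.034 m); the robot touches nothing.
It fails at once if a cartridge is dropped or slammed: it moves faster than 0.7 m/s when within 70 mm of the cradle of its colour ((distance between cartridge_magenta and cradle_magenta below 0.07 m and linear speed of cart_magenta above 0.7 m/s) or (distance between cartridge_yellow and cradle_yellow below 0.07 m and linear speed of cart_yellow above 0.7 m/s) or (distance between cartridge_green and cradle_green below 0.07 m and linear speed of cart_green above 0.7 m/s) or (distance between cartridge_blue and cradle_blue below 0.07 m and linear speed of cart_blue above 0.7 m/s)).
It fails at once if the tape roll or the facepiece is shifted by more than 15 mm (distance of any of tape_roll, facepiece from where it was at the start of the episode above 0.015 m).
It also fails if it takes over 106 s, if anything falls off the work surface, if the arm or the gripper's body presses on something with over 40 N, if the wrist force passes 120 N, or if a joint passes its speed limit or range.

## Working session

There is one attempt and no reset: what is moved stays moved. The work goes in short steps, Python scripts to look and compute and a shell command to move; the robot and the scene stay as the last step left them, time stands still between calls to the robot, and variables do not carry over. Pictures are saved under pics/ and viewed, at most 14 in all, crops included, and the job is handed in when it is done.

```bash
mkdir -p pics; ls
python3 - <<'E'
from rig import r, grab_frame
import cv2,numpy as np
for n in ["top","scene"]:
    f=grab_frame(n); cv2.imwrite(f"pics/{n}0.png",f["pixels"][:,:,::-1])
    np.savez(f"{n}0.npz",**f)
    print(n,f["vertical_fov"],f["cx"],f["cy"],f["dist"],np.round(f["cam_to_world"],3).tolist())
print(r.sense())
E
```

```text
pics
top 46.791400719672 276.25259905696413 206.0366476597043 [-0.07467573  0.          0.          0.          0.        ] [[-0.012, -0.99, 0.14, 235.892], [-1.0, 0.01, -0.011, -84.835], [0.009, -0.14, -0.99, 1649.891], [0.0, 0.0, 0.0, 1.0]]
scene 46.11565036391234 274.4561808101216 211.60311075926919 [-0.11172017  0.          0.          0.          0.        ] [[0.781, 0.367, -0.505, 1274.517], [0.624, -0.479, 0.617, -1088.026], [-0.016, -0.797, -0.603, 1004.533], [0.0, 0.0, 0.0, 1.0]]
{'clock': 0.1, 'qpos': array([-1.28840352e+00,  3.53552057e-01,  1.63406128e+00, -1.53082666e-06,
        1.15521600e+00, -2.45161425e-03]), 'qvel': array([-0.00016974, -0.00097541, -0.00147664, -0.00081024,  0.00070354,
        0.00064743]), 'joint_efforts': array([-1.84308637e-04, -6.06355906e+01, -3.42818141e+01, -1.07921519e-04,
        3.89302644e-03,  1.82717201e-05]), 'eef_pos': array([ 175.48586378, -599.43616495,  252.65285518]), 'tcp_rot': array([-3.14035597e+00, -1.63211041e-06,  2.84845035e-01]), 'contact_force': array([-0.0247166 , -0.14662763, -0.62930068]), 'wrist_torque': array([0.02914715, 0.0313977 , 0.00320011]), 'grasp_force': 0.0, 'opening': 1.0016571440488033}
```

View pics/top0.png

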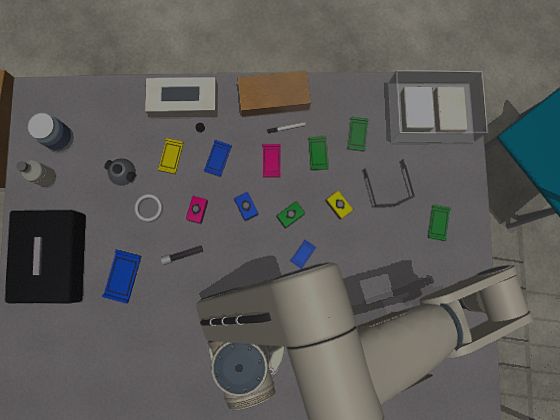

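View pics/scene0.png

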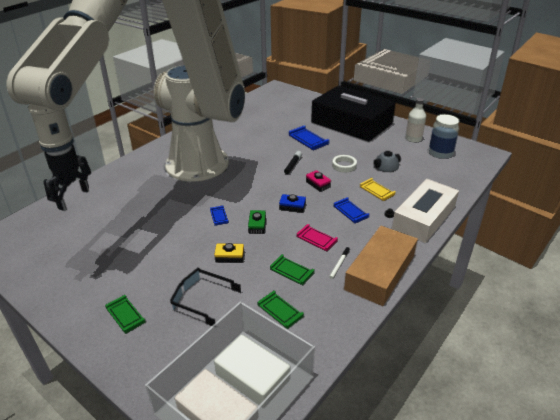

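Top view: cartridges magenta (197,209), blue (246,206), green (290,214), yellow (340,205). Cradles are yellow (171,156), blue middle-sized (217,158), magenta (271,160), and three green ones, (318,153), (357,134) and (439,222). The tape is at (148,208) and the facepiece at (121,172).

```bash
cat > h.py <<'E'
import numpy as np, cv2
HUE={'magenta':(155,178),'yellow':(22,35),'green':(50,75),'blue':(108,125)}
def cam(f):
    h=f["pixels"].shape[0]; fl=h/2/np.tan(np.radians(float(f["vertical_fov"]))/2)
    return np.array([[fl,0,f["cx"]],[0,fl,f["cy"]],[0,0,1]],float)
def rays(f,uv):
    p=cv2.undistortPoints(np.float64(uv).reshape(-1,1,2),cam(f),np.float64(f["dist"])).reshape(-1,2)
    return np.c_[p,np.ones(len(p))]
def plane(f,uv,z):
    T=f["cam_to_world"]; d=rays(f,uv)@T[:3,:3].T; o=T[:3,3]
    return (o+d*((z-o[2])/d[:,2])[:,None])[:,:2]
def cloud(f,uv):
    uv=np.asarray(uv); T=f["cam_to_world"]; z=f["z_map"][uv[:,1].astype(int),uv[:,0].astype(int)]
    return rays(f,uv)*z[:,None]@T[:3,:3].T+T[:3,3]
def blobs(f,color,minarea=40):
    hsv=cv2.cvtColor(np.ascontiguousarray(f["pixels"]),cv2.COLOR_RGB2HSV); lo,hi=HUE[color]
    m=cv2.inRange(hsv,(lo,120,50),(hi,255,255)); m=cv2.morphologyEx(m,cv2.MORPH_CLOSE,np.ones((3,3)))
    cs,_=cv2.findContours(m,cv2.RETR_EXTERNAL,cv2.CHAIN_APPROX_NONE)
    return [c.reshape(-1,2) for c in cs if cv2.contourArea(c)>minarea]
def rect(xy):
    (c,(w,h),a)=cv2.minAreaRect(np.float32(xy))
    if w<h: w,h,a=h,w,a+90
    return np.array(c),w,h,((np.radians(a)+np.pi/2)%np.pi)-np.pi/2
E
python3 - <<'E'
from h import *
f=dict(np.load("top0.npz"))
for c in HUE:
    for b in blobs(f,c):
        m=np.zeros((420,560),np.uint8); cv2.fillPoly(m,[b],1); v,u=np.nonzero(m)
        P=cloud(f,np.c_[u,v]); z=np.median(P[:,2]); zz=34 if z>22 else 8
        C,w,h,a=rect(plane(f,b,zz))
        print(c,b.mean(0).round(),"z %.0f p95 %.0f"%(z,np.percentile(P[:,2],95)),"xy",C.round(1),"wh %.0f %.0f a %.2f dist %.0f"%(w,h,a,np.hypot(*C)), "bear %.2f"%np.arctan2(C[1],C[0]))
E
```

```text
magenta [196. 209.] z 36 p95 46 xy [456.6 166.9] wh 83 52 a -0.27 dist 486 bear 0.35
magenta [272. 160.] z 10 p95 17 xy [629.4 -88.6] wh 114 59 a -0.01 dist 636 bear -0.14
yellow [339. 204.] z 35 p95 46 xy [ 468.3 -315.6] wh 84 53 a 0.65 dist 565 bear -0.59
yellow [170. 155.] z 10 p95 18 xy [650.1 263.2] wh 117 64 a -0.22 dist 701 bear 0.38
green [439. 222.] z 9 p95 18 xy [ 405.6 -661.3] wh 115 62 a -0.22 dist 776 bear -1.02
green [290. 214.] z 35 p95 48 xy [ 436.6 -150.1] wh 82 51 a -0.94 dist 462 bear -0.33
green [318. 151.] z 9 p95 18 xy [ 654.2 -250. ] wh 115 60 a 0.05 dist 700 bear -0.37
green [357. 133.] z 9 p95 18 xy [ 723.5 -391.4] wh 115 58 a -0.15 dist 823 bear -0.50
blue [121. 276.] z 14 p95 25 xy [235.3 422. ] wh 164 91 a -0.26 dist 483 bear 1.06
blue [303. 254.] z 7 p95 16 xy [ 304.7 -190.8] wh 88 47 a -0.63 dist 360 bear -0.56
blue [246. 206.] z 36 p95 47 xy [ 4.659e+02 -1.000e-01] wh 84 50 a 0.46 dist 466 bear -0.00
blue [217. 158.] z 10 p95 18 xy [639.8  98.8] wh 115 62 a -0.33 dist 647 bear 0.15
```

Sizes and heights all match. The green cradle nearest the base is at (654,-250), and the middle-sized blue one is at (640,99). Next is a planner that turns a target into tool-axis steps, yellow first.

```bash
cat > plan.py <<'E'
import sys, numpy as np
from rig import r
from scipy.spatial.transform import Rotation as R
# chain of targets "x,y,z,yaw": turn in place first, then shift
s=r.sense(); p=np.array(s["eef_pos"]); rot=R.from_euler('xyz',s["tcp_rot"])
print("t %.1f"%s["clock"],p.round(1),np.round(s["tcp_rot"],3),"open %.2f grip %.0f"%(s["opening"],s["grasp_force"]))
for a in sys.argv[1:]:
    *t,yaw=map(float,a.split(",")); goal=R.from_euler('xyz',[np.pi,0,yaw])
    v=(rot.inv()*goal).as_rotvec(); n=max(1,int(np.ceil(np.linalg.norm(v)/.118)))
    d=goal.inv().apply(np.array(t)-p); m=max(1,int(np.ceil(abs(d).max()/24)))
    print(a,"TURN",n,"x",(v/np.pi/n).round(4),"SHIFT",m,"x",(d/25/m).round(3)); p,rot=np.array(t),goal
E
python3 plan.py 468,-316,120,0.65 468,-316,27,0.65
```

```text
t 0.1 [ 175.5 -599.4  252.7] [-3.14  -0.     0.285] open 1.00 grip 0
468,-316,120,0.65 TURN 4 x [-0.0001 -0.     -0.0291] SHIFT 17 x [ 0.952 -0.114  0.312]
468,-316,27,0.65 TURN 1 x [0. 0. 0.] SHIFT 4 x [ 0.   -0.    0.93]
```

```bash
python3 -m inch '[[0,0,-0.0291,0,0,0,0],[0,0,-0.0291,0,0,0,0],[0,0,-0.0291,0,0,0,0],[0,0,-0.0291,0,0,0,0],[0,0,0,0.952,-0.114,0.312,0],[0,0,0,0.952,-0.114,0.312,0],[0,0,0,0.952,-0.114,0.312,0],[0,0,0,0.952,-0.114,0.312,0]]'
python3 -m inch '[[0,0,0,0.952,-0.114,0.312,0],[0,0,0,0.952,-0.114,0.312,0],[0,0,0,0.952,-0.114,0.312,0],[0,0,0,0.952,-0.114,0.312,0],[0,0,0,0.952,-0.114,0.312,0],[0,0,0,0.952,-0.114,0.312,0],[0,0,0,0.952,-0.114,0.312,0],[0,0,0,0.952,-0.114,0.312,0]]'
python3 -m inch '[[0,0,0,0.952,-0.114,0.312,0],[0,0,0,0.952,-0.114,0.312,0],[0,0,0,0.952,-0.114,0.312,0],[0,0,0,0.952,-0.114,0.312,0],[0,0,0,0.952,-0.114,0.312,0],[0,0,0,0,0,0,0],[0,0,0,0,0,0,0]]'
python3 plan.py 468,-316,27,0.65
python3 - <<'E'
from rig import grab_frame
import cv2
f=grab_frame("wrist"); cv2.imwrite("pics/w1.png",f["pixels"][:,:,::-1])
E
```

```text
clock: 0.77
eef_pos: [244.8, -532.2, 221.4]
tcp_rot: [-3.141, -0.0, 0.65]
contact_force: [-0.3, 0.7, 0.0]
opening: 1.004
grasp_force: 0.0
clock: 1.43
eef_pos: [382.7, -398.6, 159.1]
tcp_rot: [-3.141, 0.0, 0.65]
contact_force: [0.4, -1.1, -0.5]
opening: 0.999
grasp_force: 0.0
clock: 2.02
eef_pos: [468.4, -315.2, 120.0]
tcp_rot: [-3.14, 0.001, 0.653]
contact_force: [-0.3, 0.1, -0.3]
opening: 0.999
grasp_force: 0.0
t 2.0 [ 468.4 -315.2  120. ] [-3.14e+00  1.00e-03  6.53e-01] open 1.00 grip 0
468,-316,27,0.65 TURN 1 x [-0.0005  0.0002  0.0008] SHIFT 4 x [-0.008  0.004  0.93 ]
```

View pics/w1.png

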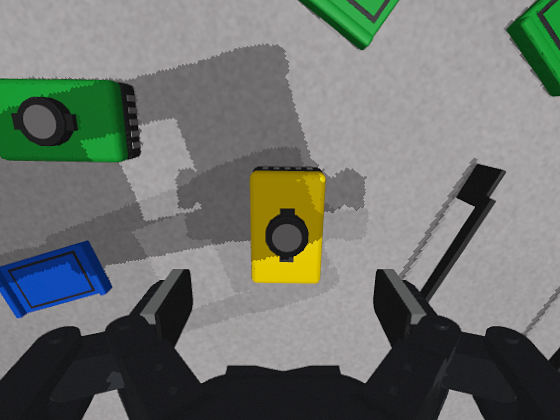

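Wrist view: the yellow cartridge lies centred between the fingers and aligned, with its neck at (287,238). I'll go down, close, lift and plan the carry to the yellow cradle.

```bash
python3 -m inch '[[0,0,0,0,0,0.93,0],[0,0,0,0,0,0.93,0],[0,0,0,0,0,0.93,0],[0,0,0,0,0,0.93,0],[0,0,0,0,0,0,0],[0,0,0,0,0,0,1],[0,0,0,0,0,0,1],[0,0,0,0,0,0,1]]' 50
python3 -m inch '[[0,0,0,0,0,0,1],[0,0,0,0,0,0,1],[0,0,0,0,0,0,1],[0,0,0,0,0,0,1]]'
python3 plan.py 468,-316,125,0.65 650,263,125,-0.22 650,263,36,-0.22
```

```text
clock: 2.73
eef_pos: [469.0, -317.3, 29.4]
tcp_rot: [3.139, -0.001, 0.65]
contact_force: [-3.3, 2.6, 16.9]
opening: 0.607
grasp_force: 13.8
clock: 3.07
eef_pos: [469.1, -317.2, 29.5]
tcp_rot: [3.139, -0.001, 0.65]
contact_force: [-1.2, -1.9, 7.3]
opening: 0.599
grasp_force: 53.4
t 3.1 [ 469.1 -317.2   29.5] [ 3.139e+00 -1.000e-03  6.500e-01] open 0.60 grip 53
468,-316,125,0.65 TURN 1 x [ 0.0009 -0.0002  0.0002] SHIFT 4 x [-0.002 -0.016 -0.955]
650,263,125,-0.22 TURN 8 x [ 0.     -0.      0.0346] SHIFT 26 x [ 0.079 -0.93  -0.   ]
650,263,36,-0.22 TURN 1 x [0. 0. 0.] SHIFT 4 x [ 0.   -0.    0.89]
```

```bash
python3 -m inch '[[0,0,0,0,0,-0.955,1],[0,0,0,0,0,-0.955,1],[0,0,0,0,0,-0.955,1],[0,0,0,0,0,-0.955,1],[0,0,0.0346,0,0,0,1],[0,0,0.0346,0,0,0,1],[0,0,0.0346,0,0,0,1],[0,0,0.0346,0,0,0,1]]'
python3 -m inch '[[0,0,0.0346,0,0,0,1],[0,0,0.0346,0,0,0,1],[0,0,0.0346,0,0,0,1],[0,0,0.0346,0,0,0,1],[0,0,0,0.079,-0.93,0,1],[0,0,0,0.079,-0.93,0,1],[0,0,0,0.079,-0.93,0,1],[0,0,0,0.079,-0.93,0,1]]'
python3 -m inch '[[0,0,0,0.079,-0.93,0,1],[0,0,0,0.079,-0.93,0,1],[0,0,0,0.079,-0.93,0,1],[0,0,0,0.079,-0.93,0,1],[0,0,0,0.079,-0.93,0,1],[0,0,0,0.079,-0.93,0,1],[0,0,0,0.079,-0.93,0,1],[0,0,0,0.079,-0.93,0,1]]'
python3 -m inch '[[0,0,0,0.079,-0.93,0,1],[0,0,0,0.079,-0.93,0,1],[0,0,0,0.079,-0.93,0,1],[0,0,0,0.079,-0.93,0,1],[0,0,0,0.079,-0.93,0,1],[0,0,0,0.079,-0.93,0,1],[0,0,0,0.079,-0.93,0,1],[0,0,0,0.079,-0.93,0,1]]'
python3 -m inch '[[0,0,0,0.079,-0.93,0,1],[0,0,0,0.079,-0.93,0,1],[0,0,0,0.079,-0.93,0,1],[0,0,0,0.079,-0.93,0,1],[0,0,0,0.079,-0.93,0,1],[0,0,0,0.079,-0.93,0,1],[0,0,0,0,0,0,1],[0,0,0,0,0,0,1]]'
python3 plan.py 650,263,39,-0.22
python3 - <<'E'
from rig import grab_frame
import cv2
f=grab_frame("wrist"); cv2.imwrite("pics/w2.png",f["pixels"][:,:,::-1])
E
```

```text
clock: 3.73
eef_pos: [468.4, -316.4, 124.3]
tcp_rot: [3.141, -0.001, 0.21]
contact_force: [0.8, -0.2, -2.1]
opening: 0.597
grasp_force: 53.1
clock: 4.4
eef_pos: [496.4, -226.4, 124.0]
tcp_rot: [3.141, -0.001, -0.22]
contact_force: [0.7, -0.5, -1.7]
opening: 0.596
grasp_force: 53.2
clock: 5.07
eef_pos: [552.4, -47.9, 124.1]
tcp_rot: [-3.141, -0.001, -0.219]
contact_force: [1.2, -0.1, -1.2]
opening: 0.599
grasp_force: 53.2
clock: 5.73
eef_pos: [608.2, 130.3, 124.1]
tcp_rot: [-3.141, -0.001, -0.219]
contact_force: [-0.1, 0.1, -1.7]
opening: 0.596
grasp_force: 53.2
clock: 6.4
eef_pos: [649.8, 263.7, 123.7]
tcp_rot: [-3.141, -0.001, -0.217]
contact_force: [-0.8, 0.1, -1.2]
opening: 0.6
grasp_force: 53.2
t 6.4 [649.8 263.7 123.7] [-3.141e+00 -1.000e-03 -2.170e-01] open 0.60 grip 53
650,263,39,-0.22 TURN 1 x [-0.0001 -0.0002  0.0009] SHIFT 4 x [0.004 0.007 0.847]
```

View pics/w2.png

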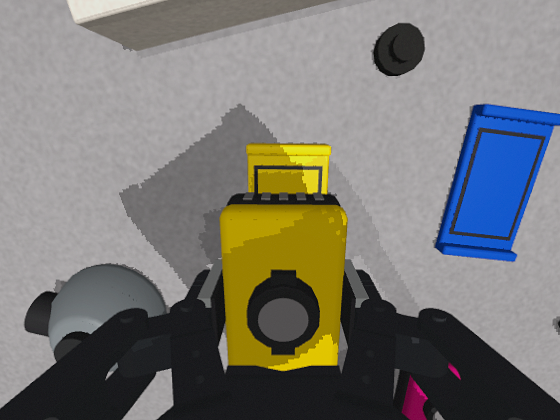

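The held yellow cartridge is above its cradle and lined up. Before lowering I'll check how the neck sits relative to the TCP, from the grey disc at (283,318).

```bash
cat >> h.py <<'E'
def neck(f,uv,z,tcp,yaw):
    p=plane(f,[uv],z)[0]; d=p-tcp[:2]; c,s=np.cos(yaw),np.sin(yaw)
    return p.round(1),"tool dx %.1f dy %.1f"%(c*d[0]+s*d[1],s*d[0]-c*d[1])
E
python3 - <<'E'
from h import *
from rig import grab_frame, r
f=grab_frame("wrist"); s=r.sense()
print(cloud(f,[[283,318],[283,325]]).round(1)); print(neck(f,(283,318),s["eef_pos"][2]+14.5,s["eef_pos"],s["tcp_rot"][2]))
C,w,h,a=rect(plane(f,[[247,146],[331,146]],16)); print(C,w,a)
E
```

```text
[[649.3 262.5 140.4]
 [645.6 263.3 139.8]]
(array([647.5, 262.8]), 'tool dx -1.9 dy -0.4')
[702.56079102 246.01776123] 60.559669494628906 1.3531426956473913
```

```bash
python3 -m inch '[[0,0,0,0.02,0,0.9,1],[0,0,0,0.02,0,0.9,1],[0,0,0,0,0,0.9,1],[0,0,0,0,0,0.4,1],[0,0,0,0,0,0.2,1],[0,0,0,0,0,0.1,1],[0,0,0,0,0,0,1],[0,0,0,0,0,0,1]]'
python3 -m inch '[[0,0,0,0,0,0,0.7],[0,0,0,0,0,0,0.2],[0,0,0,0,0,0,0.2],[0,0,0,0,0,0,0.2],[0,0,0,0,0,-0.5,0],[0,0,0,0,0,-0.9,0],[0,0,0,0,0,-0.9,0],[0,0,0,0,0,-0.9,0]]'
python3 plan.py 457,167,125,-0.27 457,167,30,-0.27
```

```text
clock: 7.17
eef_pos: [651.5, 262.5, 39.4]
tcp_rot: [-3.141, -0.001, -0.219]
contact_force: [-0.4, -0.6, -2.5]
opening: 0.597
grasp_force: 53.2
clock: 7.83
eef_pos: [650.7, 262.5, 120.0]
tcp_rot: [-3.142, -0.0, -0.219]
contact_force: [0.3, 0.5, 0.7]
opening: 1.001
grasp_force: 0.0
t 7.8 [650.7 262.5 120. ] [-3.142 -0.    -0.219] open 1.00 grip 0
457,167,125,-0.27 TURN 1 x [-0.     -0.      0.0162] SHIFT 7 x [-0.921  0.821 -0.029]
457,167,30,-0.27 TURN 1 x [0. 0. 0.] SHIFT 4 x [ 0.   -0.    0.95]
```

```bash
python3 -m inch '[[0,0,0.0162,0,0,0,0],[0,0,0,-0.921,0.821,-0.029,0],[0,0,0,-0.921,0.821,-0.029,0],[0,0,0,-0.921,0.821,-0.029,0],[0,0,0,-0.921,0.821,-0.029,0],[0,0,0,-0.921,0.821,-0.029,0],[0,0,0,-0.921,0.821,-0.029,0],[0,0,0,-0.921,0.821,-0.029,0]]'
python3 -m inch '[[0,0,0,0,0,0,0],[0,0,0,0,0,0.9,0],[0,0,0,0,0,0.9,0],[0,0,0,0,0,0.9,0],[0,0,0,0,0,0.9,0],[0,0,0,0,0,0.18,0],[0,0,0,0,0,0,0],[0,0,0,0,0,0,0]]'
python3 -m inch '[[0,0,0,0,0,0,1],[0,0,0,0,0,0,1],[0,0,0,0,0,0,1],[0,0,0,0,0,0,1],[0,0,0,0,0,0,1],[0,0,0,0,0,0,1]]' 50
python3 plan.py 457,167,125,-0.27 629,-88.6,125,-0.01 629,-88.6,38.5,-0.01
```

```text
clock: 8.5
eef_pos: [456.0, 166.4, 124.2]
tcp_rot: [-3.141, -0.001, -0.27]
contact_force: [-0.4, -0.2, -0.1]
opening: 1.004
grasp_force: 0.0
clock: 9.17
eef_pos: [457.7, 167.2, 29.6]
tcp_rot: [-3.141, -0.0, -0.27]
contact_force: [-0.4, 0.0, -0.4]
opening: 0.996
grasp_force: 0.0
clock: 9.67
eef_pos: [457.8, 167.2, 30.0]
tcp_rot: [-3.141, -0.001, -0.27]
contact_force: [-1.9, 0.4, 9.0]
opening: 0.599
grasp_force: 51.4
t 9.7 [457.8 167.2  30. ] [-3.141e+00 -1.000e-03 -2.700e-01] open 0.60 grip 51
457,167,125,-0.27 TURN 1 x [-0.0003 -0.0005  0.    ] SHIFT 4 x [-0.007  0.004 -0.95 ]
629,-88.6,125,-0.01 TURN 3 x [-0.      0.     -0.0276] SHIFT 11 x [0.635 0.923 0.   ]
629,-88.6,38.5,-0.01 TURN 1 x [0. 0. 0.] SHIFT 4 x [ 0.    -0.     0.865]
```

```bash
python3 -m inch '[[0,0,0,0,0,-0.95,1],[0,0,0,0,0,-0.95,1],[0,0,0,0,0,-0.95,1],[0,0,0,0,0,-0.95,1],[0,0,-0.0276,0,0,0,1],[0,0,-0.0276,0,0,0,1],[0,0,-0.0276,0,0,0,1],[0,0,0,0.635,0.923,0,1]]'
python3 -m inch '[[0,0,0,0.635,0.923,0,1],[0,0,0,0.635,0.923,0,1],[0,0,0,0.635,0.923,0,1],[0,0,0,0.635,0.923,0,1],[0,0,0,0.635,0.923,0,1],[0,0,0,0.635,0.923,0,1],[0,0,0,0.635,0.923,0,1],[0,0,0,0.635,0.923,0,1]]'
python3 -m inch '[[0,0,0,0.635,0.923,0,1],[0,0,0,0.635,0.923,0,1],[0,0,0,0,0,0,1],[0,0,0,0,0,0,1]]'
python3 plan.py 629,-88.6,38.5,-0.01
python3 - <<'E'
from rig import grab_frame
import cv2,numpy as np
f=grab_frame("wrist"); cv2.imwrite("pics/w3.png",f["pixels"][:,:,::-1]); np.savez("w3.npz",**f)
E
```

```text
clock: 10.33
eef_pos: [471.1, 145.5, 124.3]
tcp_rot: [-3.141, 0.001, -0.002]
contact_force: [0.2, 0.6, -1.1]
opening: 0.6
grasp_force: 53.6
clock: 11.0
eef_pos: [598.4, -43.5, 124.3]
tcp_rot: [-3.142, -0.0, -0.01]
contact_force: [0.4, 0.7, -1.4]
opening: 0.599
grasp_force: 53.6
clock: 11.33
eef_pos: [629.6, -89.8, 124.0]
tcp_rot: [3.142, -0.001, -0.012]
contact_force: [-0.0, -0.6, -1.8]
opening: 0.6
grasp_force: 53.5
t 11.3 [629.6 -89.8 124. ] [ 3.142e+00 -1.000e-03 -1.200e-02] open 0.60 grip 54
629,-88.6,38.5,-0.01 TURN 1 x [ 0.     -0.0002 -0.0006] SHIFT 4 x [-0.006 -0.012  0.855]
```

View pics/w3.png

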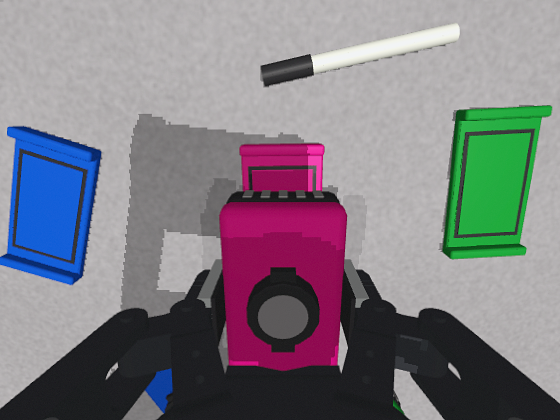

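The magenta cartridge is lined up over its cradle, and the neck at (283,316) shows almost no offset in the grip. I'll lower, release and move to blue.

```bash
python3 -m inch '[[0,0,0,0,-0.02,0.9,1],[0,0,0,0,-0.02,0.9,1],[0,0,0,0,0,0.9,1],[0,0,0,0,0,0.4,1],[0,0,0,0,0,0.2,1],[0,0,0,0,0,0.12,1],[0,0,0,0,0,0,1],[0,0,0,0,0,0,1]]'
python3 -m inch '[[0,0,0,0,0,0,0.7],[0,0,0,0,0,0,0.2],[0,0,0,0,0,0,0.2],[0,0,0,0,0,0,0.2],[0,0,0,0,0,-0.5,0],[0,0,0,0,0,-0.9,0],[0,0,0,0,0,-0.9,0],[0,0,0,0,0,-0.9,0]]'
python3 plan.py 466,0,125,0.46 466,0,31,0.46
```

```text
clock: 12.05
eef_pos: [629.9, -87.5, 39.3]
tcp_rot: [3.141, -0.002, -0.01]
contact_force: [0.2, 0.4, -0.7]
opening: 0.598
grasp_force: 53.6
clock: 12.72
eef_pos: [629.1, -87.6, 119.9]
tcp_rot: [-3.142, 0.0, -0.01]
contact_force: [-0.1, 0.3, 0.4]
opening: 0.997
grasp_force: 0.0
t 12.7 [629.1 -87.6 119.9] [-3.142  0.    -0.01 ] open 1.00 grip 0
466,0,125,0.46 TURN 4 x [-0.      0.     -0.0374] SHIFT 7 x [-0.613 -0.863 -0.029]
466,0,31,0.46 TURN 1 x [0. 0. 0.] SHIFT 4 x [ 0.   -0.    0.94]
```

```bash
python3 -m inch '[[0,0,-0.0374,0,0,0,0],[0,0,-0.0374,0,0,0,0],[0,0,-0.0374,0,0,0,0],[0,0,-0.0374,0,0,0,0],[0,0,0,-0.613,-0.863,-0.029,0],[0,0,0,-0.613,-0.863,-0.029,0],[0,0,0,-0.613,-0.863,-0.029,0],[0,0,0,-0.613,-0.863,-0.029,0]]'
python3 -m inch '[[0,0,0,-0.613,-0.863,-0.029,0],[0,0,0,-0.613,-0.863,-0.029,0],[0,0,0,-0.613,-0.863,-0.029,0],[0,0,0,0,0,0,0],[0,0,0,0,0,0.9,0],[0,0,0,0,0,0.9,0],[0,0,0,0,0,0.9,0],[0,0,0,0,0,0.9,0]]'
python3 -m inch '[[0,0,0,0,0,0.16,0],[0,0,0,0,0,0,0],[0,0,0,0,0,0,1],[0,0,0,0,0,0,1],[0,0,0,0,0,0,1],[0,0,0,0,0,0,1],[0,0,0,0,0,0,1],[0,0,0,0,0,0,1]]' 50
python3 plan.py 466,0,125,0.46 640,99,125,-0.33 640,99,39,-0.33
```

```text
clock: 13.38
eef_pos: [535.1, -37.2, 122.0]
tcp_rot: [3.141, -0.001, 0.46]
contact_force: [-0.7, 1.1, 0.1]
opening: 0.997
grasp_force: 0.0
clock: 14.05
eef_pos: [467.3, -0.0, 33.5]
tcp_rot: [3.14, -0.002, 0.46]
contact_force: [-0.4, 0.1, 0.1]
opening: 1.004
grasp_force: 0.0
clock: 14.72
eef_pos: [467.1, 0.0, 30.8]
tcp_rot: [3.14, -0.002, 0.46]
contact_force: [-1.5, -0.7, 7.1]
opening: 0.601
grasp_force: 51.8
t 14.7 [467.1   0.   30.8] [ 3.14e+00 -2.00e-03  4.60e-01] open 0.60 grip 52
466,0,125,0.46 TURN 1 x [ 0.0004 -0.0007  0.    ] SHIFT 4 x [-0.01  -0.005 -0.942]
640,99,125,-0.33 TURN 7 x [ 0.     -0.      0.0359] SHIFT 7 x [ 0.757 -0.857 -0.   ]
640,99,39,-0.33 TURN 1 x [0. 0. 0.] SHIFT 4 x [ 0.   -0.    0.86]
```

```bash
python3 -m inch '[[0,0,0,0,0,-0.942,1],[0,0,0,0,0,-0.942,1],[0,0,0,0,0,-0.942,1],[0,0,0,0,0,-0.942,1],[0,0,0.0359,0,0,0,1],[0,0,0.0359,0,0,0,1],[0,0,0.0359,0,0,0,1],[0,0,0.0359,0,0,0,1]]'
python3 -m inch '[[0,0,0.0359,0,0,0,1],[0,0,0.0359,0,0,0,1],[0,0,0.0359,0,0,0,1],[0,0,0,0.757,-0.857,0,1],[0,0,0,0.757,-0.857,0,1],[0,0,0,0.757,-0.857,0,1],[0,0,0,0.757,-0.857,0,1],[0,0,0,0.757,-0.857,0,1]]'
python3 -m inch '[[0,0,0,0.757,-0.857,0,1],[0,0,0,0.757,-0.857,0,1],[0,0,0,0,0,0,1],[0,0,0,0,0,0,1]]'
python3 plan.py 640,99,39,-0.33
python3 - <<'E'
from rig import grab_frame
import cv2,numpy as np
f=grab_frame("wrist"); cv2.imwrite("pics/w4.png",f["pixels"][:,:,::-1]); np.savez("w4.npz",**f)
E
```

```text
clock: 15.38
eef_pos: [466.2, 0.1, 124.7]
tcp_rot: [3.142, -0.002, 0.003]
contact_force: [-0.1, -0.6, -2.3]
opening: 0.594
grasp_force: 53.7
clock: 16.05
eef_pos: [591.4, 71.6, 124.5]
tcp_rot: [-3.141, -0.001, -0.329]
contact_force: [0.7, 0.6, -1.8]
opening: 0.601
grasp_force: 53.7
clock: 16.38
eef_pos: [640.8, 99.9, 124.1]
tcp_rot: [-3.141, -0.001, -0.328]
contact_force: [-0.8, -0.2, -0.8]
opening: 0.595
grasp_force: 53.7
t 16.4 [640.8  99.9 124.1] [-3.141e+00 -1.000e-03 -3.280e-01] open 0.60 grip 54
640,99,39,-0.33 TURN 1 x [-0.0002 -0.0003  0.0005] SHIFT 4 x [-0.004  0.011  0.851]
```

View pics/w4.png

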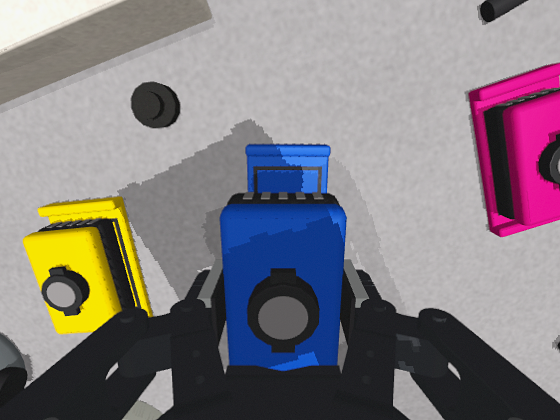

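Blue is aligned over its cradle with the neck at (283,316). Yellow and magenta look seated on theirs. I'll lower, release and go to green.

```bash
python3 -m inch '[[0,0,0,0,0.02,0.9,1],[0,0,0,0,0.02,0.9,1],[0,0,0,0,0,0.9,1],[0,0,0,0,0,0.4,1],[0,0,0,0,0,0.2,1],[0,0,0,0,0,0.1,1],[0,0,0,0,0,0,1],[0,0,0,0,0,0,1]]'
python3 -m inch '[[0,0,0,0,0,0,0.7],[0,0,0,0,0,0,0.2],[0,0,0,0,0,0,0.2],[0,0,0,0,0,0,0.2],[0,0,0,0,0,-0.5,0],[0,0,0,0,0,-0.9,0],[0,0,0,0,0,-0.9,0],[0,0,0,0,0,-0.9,0]]'
python3 plan.py 436.5,-150,125,-0.94 436.5,-150,31,-0.94
```

```text
clock: 17.1
eef_pos: [640.1, 98.1, 39.8]
tcp_rot: [-3.141, -0.001, -0.33]
contact_force: [0.5, 0.5, -1.0]
opening: 0.595
grasp_force: 53.7
clock: 17.77
eef_pos: [639.5, 98.2, 120.2]
tcp_rot: [3.142, 0.0, -0.329]
contact_force: [-0.3, -0.6, 0.3]
opening: 0.998
grasp_force: 0.0
t 17.8 [639.5  98.2 120.2] [ 3.142  0.    -0.329] open 1.00 grip 0
436.5,-150,125,-0.94 TURN 6 x [0.     0.     0.0324] SHIFT 13 x [ 0.248  0.955 -0.015]
436.5,-150,31,-0.94 TURN 1 x [0. 0. 0.] SHIFT 4 x [ 0.   -0.    0.94]
```

```bash
python3 -m inch '[[0,0,0.0324,0,0,0,0],[0,0,0.0324,0,0,0,0],[0,0,0.0324,0,0,0,0],[0,0,0.0324,0,0,0,0],[0,0,0.0324,0,0,0,0],[0,0,0.0324,0,0,0,0],[0,0,0,0.248,0.955,-0.015,0],[0,0,0,0.248,0.955,-0.015,0]]'
python3 -m inch '[[0,0,0,0.248,0.955,-0.015,0],[0,0,0,0.248,0.955,-0.015,0],[0,0,0,0.248,0.955,-0.015,0],[0,0,0,0.248,0.955,-0.015,0],[0,0,0,0.248,0.955,-0.015,0],[0,0,0,0.248,0.955,-0.015,0],[0,0,0,0.248,0.955,-0.015,0],[0,0,0,0.248,0.955,-0.015,0]]'
python3 -m inch '[[0,0,0,0.248,0.955,-0.015,0],[0,0,0,0.248,0.955,-0.015,0],[0,0,0,0.248,0.955,-0.015,0],[0,0,0,0,0,0,0],[0,0,0,0,0,0.9,0],[0,0,0,0,0,0.9,0],[0,0,0,0,0,0.9,0],[0,0,0,0,0,0.9,0]]'
python3 -m inch '[[0,0,0,0,0,0.16,0],[0,0,0,0,0,0,0],[0,0,0,0,0,0,1],[0,0,0,0,0,0,1],[0,0,0,0,0,0,1],[0,0,0,0,0,0,1],[0,0,0,0,0,0,1],[0,0,0,0,0,0,1]]' 50
python3 plan.py 436.5,-150,125,-0.94 654,-250,125,0.05 654,-250,39,0.05
```

```text
clock: 18.43
eef_pos: [608.7, 60.4, 120.2]
tcp_rot: [-3.14, -0.001, -0.939]
contact_force: [-0.1, -1.2, 0.4]
opening: 1.001
grasp_force: 0.0
clock: 19.1
eef_pos: [482.8, -93.5, 123.3]
tcp_rot: [-3.141, -0.001, -0.94]
contact_force: [-0.2, 0.6, 1.3]
opening: 1.002
grasp_force: 0.0
clock: 19.77
eef_pos: [437.4, -150.0, 33.5]
tcp_rot: [-3.14, -0.002, -0.94]
contact_force: [-0.2, 0.2, 0.1]
opening: 0.996
grasp_force: 0.0
clock: 20.43
eef_pos: [437.3, -150.2, 30.9]
tcp_rot: [-3.14, -0.002, -0.94]
contact_force: [-0.8, 0.4, 8.0]
opening: 0.597
grasp_force: 51.7
t 20.4 [ 437.3 -150.2   30.9] [-3.14e+00 -2.00e-03 -9.40e-01] open 0.60 grip 52
436.5,-150,125,-0.94 TURN 1 x [-0.0004 -0.0006 -0.    ] SHIFT 4 x [-0.006  0.006 -0.941]
654,-250,125,0.05 TURN 9 x [ 0.     0.    -0.035] SHIFT 9 x [0.943 0.492 0.   ]
654,-250,39,0.05 TURN 1 x [0. 0. 0.] SHIFT 4 x [ 0.   -0.    0.86]
```

```bash
python3 -m inch '[[0,0,0,0,0,-0.941,1],[0,0,0,0,0,-0.941,1],[0,0,0,0,0,-0.941,1],[0,0,0,0,0,-0.941,1],[0,0,-0.035,0,0,0,1],[0,0,-0.035,0,0,0,1],[0,0,-0.035,0,0,0,1],[0,0,-0.035,0,0,0,1]]'
python3 -m inch '[[0,0,-0.035,0,0,0,1],[0,0,-0.035,0,0,0,1],[0,0,-0.035,0,0,0,1],[0,0,-0.035,0,0,0,1],[0,0,-0.035,0,0,0,1],[0,0,0,0.943,0.492,0,1],[0,0,0,0.943,0.492,0,1],[0,0,0,0.943,0.492,0,1]]'
python3 -m inch '[[0,0,0,0.943,0.492,0,1],[0,0,0,0.943,0.492,0,1],[0,0,0,0.943,0.492,0,1],[0,0,0,0.943,0.492,0,1],[0,0,0,0.943,0.492,0,1],[0,0,0,0.943,0.492,0,1],[0,0,0,0,0,0,1],[0,0,0,0,0,0,1]]'
python3 plan.py 654,-250,39,0.05
python3 - <<'E'
from rig import grab_frame
import cv2,numpy as np
f=grab_frame("wrist"); cv2.imwrite("pics/w5.png",f["pixels"][:,:,::-1]); np.savez("w5.npz",**f)
E
```

```text
clock: 21.1
eef_pos: [436.6, -150.0, 124.6]
tcp_rot: [-3.141, -0.002, -0.495]
contact_force: [0.1, 0.3, -1.6]
opening: 0.595
grasp_force: 53.9
clock: 21.77
eef_pos: [509.8, -183.6, 124.6]
tcp_rot: [3.141, -0.001, 0.05]
contact_force: [0.1, -0.6, -1.6]
opening: 0.595
grasp_force: 54.0
clock: 22.43
eef_pos: [654.4, -250.3, 123.9]
tcp_rot: [3.141, -0.001, 0.049]
contact_force: [-0.3, 1.7, -1.5]
opening: 0.601
grasp_force: 53.9
t 22.4 [ 654.4 -250.3  123.9] [ 3.141e+00 -1.000e-03  4.900e-02] open 0.60 grip 54
654,-250,39,0.05 TURN 1 x [ 0.0001 -0.0002 -0.0002] SHIFT 4 x [-0.004 -0.003  0.849]
```

View pics/w5.png

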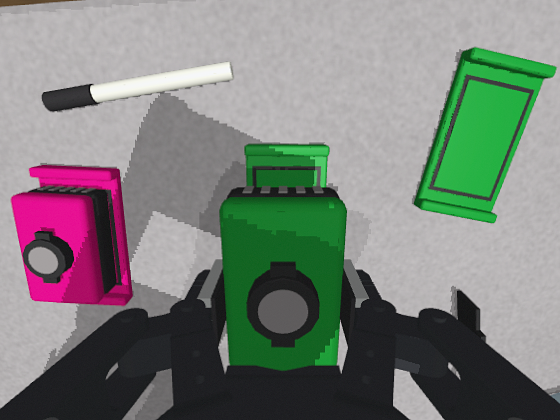

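Green is lined up, with its neck at (283,310), about 2–3 mm forward in the grip. I'll lower with a small backward correction, release, then retreat for a top-view check.

```bash
python3 -m inch '[[0,0,0,-0.04,0,0.9,1],[0,0,0,-0.04,0,0.9,1],[0,0,0,0,0,0.9,1],[0,0,0,0,0,0.4,1],[0,0,0,0,0,0.2,1],[0,0,0,0,0,0.1,1],[0,0,0,0,0,0,1],[0,0,0,0,0,0,1]]'
python3 -m inch '[[0,0,0,0,0,0,0.7],[0,0,0,0,0,0,0.2],[0,0,0,0,0,0,0.2],[0,0,0,0,0,0,0.2],[0,0,0,0,0,-0.5,0],[0,0,0,0,0,-0.9,0],[0,0,0,0,0,-0.9,0],[0,0,0,0,0,-0.9,0]]'
python3 -m inch '[[0,0,0,-0.9,0.4,-0.9,0],[0,0,0,-0.9,0.4,-0.9,0],[0,0,0,-0.9,0.4,-0.9,0],[0,0,0,-0.9,0.8,-0.6,0],[0,0,0,-0.9,0.8,0,0],[0,0,0,-0.9,0.8,0,0],[0,0,0,-0.9,0.8,0,0],[0,0,0,-0.9,0.8,0,0]]'
python3 -m inch '[[0,0,0,-0.9,0.9,0,0],[0,0,0,-0.9,0.9,0,0],[0,0,0,-0.9,0.9,0,0],[0,0,0,-0.9,0.9,0,0],[0,0,0,-0.9,0.9,0,0],[0,0,0,0,0.9,0,0],[0,0,0,0,0,0,0],[0,0,0,0,0,0,0]]'
python3 - <<'E'
from h import *
from rig import grab_frame
f=grab_frame("top"); cv2.imwrite("pics/top1.png",f["pixels"][:,:,::-1]); f0=dict(np.load("top0.npz"))
S={'magenta':(629.4,-88.6,-.01),'yellow':(650.1,263.2,-.22),'green':(654.2,-250,.05),'blue':(639.8,98.8,-.33)}
for c,(x,y,a0) in S.items():
    for b in blobs(f,c):
        if np.hypot(*(plane(f,[b.mean(0)],20)[0]-(x,y)))>60: continue
        m=np.zeros((420,560),np.uint8); cv2.fillPoly(m,[b],1); v,u=np.nonzero(m)
        P=cloud(f,np.c_[u,v]); t=P[(P[:,2]>36)&(P[:,2]<48)|(P[:,2]>36)]
        C,w,h,a=rect(t[:,:2]); print(c,C.round(1),(C-(x,y)).round(1),"wh %.0f %.0f a %.2f vs %.2f"%(w,h,a,a0),"medz %.1f max %.1f"%(np.median(t[:,2]),t[:,2].max()))
for n,u,v in (("tape",148,208),("face",121,172)):
    print(n,"diff",np.abs(f["pixels"][v-18:v+18,u-18:u+18].astype(int)-f0["pixels"][v-18:v+18,u-18:u+18]).mean())
E
```

```text
clock: 23.15
eef_pos: [652.3, -250.2, 39.9]
tcp_rot: [3.141, -0.002, 0.05]
contact_force: [0.8, 0.6, -2.0]
opening: 0.594
grasp_force: 54.0
clock: 23.82
eef_pos: [651.8, -250.1, 120.2]
tcp_rot: [-3.142, 0.0, 0.049]
contact_force: [0.3, 0.4, 0.1]
opening: 1.001
grasp_force: 0.0
clock: 24.48
eef_pos: [477.5, -389.7, 202.4]
tcp_rot: [3.141, -0.001, 0.05]
contact_force: [-0.4, 0.1, 0.0]
opening: 1.002
grasp_force: 0.0
clock: 25.15
eef_pos: [372.4, -530.2, 201.8]
tcp_rot: [3.141, -0.001, 0.048]
contact_force: [-0.3, 0.0, -0.2]
opening: 0.999
grasp_force: 0.0
magenta [453.7 -85.3] [-175.7    3.3] wh 436 48 a -0.01 vs -0.01 medz 43.7 max 1649.9
yellow [446.9 120.2] [-203.2 -143. ] wh 581 90 a 0.62 vs -0.22 medz 44.7 max 1649.9
green [ 460.8 -190.3] [-193.4   59.7] wh 492 72 a -0.29 vs 0.05 medz 43.5 max 1649.9
blue [451.7  35.1] [-188.1  -63.7] wh 486 86 a 0.33 vs -0.33 medz 43.4 max 1649.9
tape diff 2.4897119341563787
face diff 2.0306069958847734
```

View pics/top1.png

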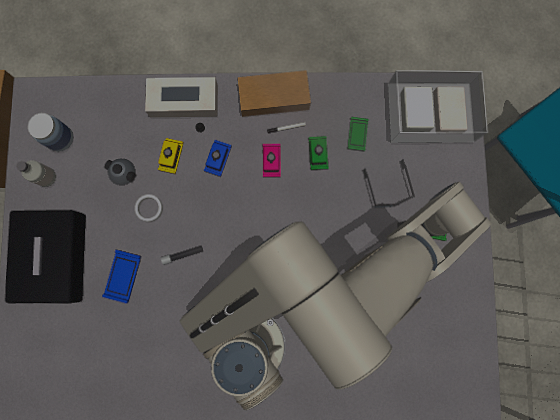

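All four cartridges sit on their own cradles: yellow (171,156), blue (217,158), magenta (271,160), green (318,153). The tape and facepiece haven't moved. Missing depth readings spoilt the numbers, so I'll repeat them filtered.

Run:
```python
from h import *
from rig import grab_frame
f=grab_frame("top")
S={'magenta':(629.4,-88.6,-.01),'yellow':(650.1,263.2,-.22),'green':(654.2,-250,.05),'blue':(639.8,98.8,-.33)}
v,u=np.mgrid[0:420,0:560]; uv=np.c_[u.ravel(),v.ravel()]; P=cloud(f,uv)
for c,(x,y,a0) in S.items():
    k=(np.hypot(P[:,0]-x,P[:,1]-y)<70)&(P[:,2]>34)&(P[:,2]<60); t=P[k]
    C,w,h,a=rect(t[:,:2]); print(c,(C-(x,y)).round(1),(t[:,:2].mean(0)-(x,y)).round(1),"wh %.0f %.0f a %.2f vs %.2f"%(w,h,a,a0),"medz %.1f p98 %.1f"%(np.median(t[:,2]),np.percentile(t[:,2],98)))
```

```text
magenta [-0.8  1.8] [-2.4  1.8] wh 87 48 a -0.01 vs -0.01 medz 42.8 p98 56.7
yellow [-0.1  1.7] [-1.8  1.5] wh 86 56 a -0.20 vs -0.22 medz 43.7 p98 57.0
green [-1.9  0.8] [-2.7  1.9] wh 85 52 a -0.01 vs 0.05 medz 42.6 p98 55.9
blue [-2.1  1.9] [-3.5  0.8] wh 84 54 a -0.35 vs -0.33 medz 43.7 p98 56.4
```

All are within about 4 mm and 0.06 rad, with tops near 42 mm as expected, so I'm handing in.

```bash
python3 -c "
from rig import r
print(r.sign_off())"
```

```text
the job is handed in; nothing more can be done
None
```

All four cartridges are on the cradles of their own colour, within about 4 mm and 0.06 rad by the last top-view check, with the tape roll and facepiece unmoved; the job is handed in after about 25 s, and no verdict was returned.

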